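# Feed a hub cap and snap it onto a toolbox wheel

### The job

Lift the rear of the blue feed bin by its black bar to about 35 degrees (never past 50) and hold it there until the red hub cap has slid out from under the clear hood to the bin's front lip, then lower the bin gently, without dropping it, until it is level again. Take the red cap and press it straight down onto the steel stud in the middle of the wheel until it clicks and sits flush on the grey hub, and keep pressing firmly: finish with the fingers still on the cap, pushing it down. Leave the socket, the can and the wrench where they are.

Things in the scene. Friction and masses are not known exactly. Their poses are not given: they have to be found in the camera images.
- bin_stand: fixed dark steel base plate of the feed bin, 230 x 90 x 10 mm. Origin: centre of its underside; x runs from the bin's front lip to its rear. The bin's hinge line is parallel to y at (-100, 0, +16) mm. The level bin runs from x = -100 to +100 mm, 54 mm wide; its rear half, from x = 0, is under a clear hood (top at z = 64 mm)
- bin (a joint): tilt of the feed bin about its front hinge, rad: 0 level (rests there), grows as the rear is lifted, stop at 1.1. It weighs about 0.35 kg, falls back if let go. The cap slides forward above about 0.3 rad
- bin_handle (a point): middle of the black grip bar over the rear of the bin: round, 12 mm thick, parallel to the hinge line, 68 mm of it free between its posts, its centre 36 mm above the hood. With the bin level it is at (+65, 0, +100) mm in the stand's frame, so 165 mm behind and 84 mm above the hinge line
- bin_front (a point): point on the bin's inner floor at the middle of the front lip; its axes turn with the bin (x to the rear, z up). When level it is at (-95, 0, +20) mm in the stand's frame. The front half is open above; the floor is 44 mm wide, the front lip 18 mm and the side lips 6 mm above it
- cap: red plastic snap cap, round, 38 mm across, 30 mm high, about 40 g, closed on top. Origin: centre of its underside. Bore 21 mm wide in the lowest 5 mm, 28 mm above that, 24 mm deep. Starts upright under the hood on the bin's floor; slid to the front lip its origin is 19 mm behind it, and it can be gripped by its sides over the side lips
- seat (a point): centre of the top face of the wheel's grey hub (52 mm across, 50 mm above the bench): where the cap's origin must end. The steel stud on it is 18 mm high, 19 mm thick, tapered at the tip, with 4 spring balls. The cap meets the balls 15 mm above the face and needs about 9 to 12 N to pass them; from 13 mm the force drops, from 7 mm the balls pull it in, then it meets the face
- wheel: black-tyred toolbox wheel with yellow rim, 150 mm across, 44 mm thick, fixed lying flat on the bench, carrying hub and stud. Origin: centre of its underside
- socket: loose steel socket standing on end, 30 mm across, 45 mm high, bystander. Origin: centre of its underside
- can: loose yellow can, 60 mm across, 85 mm high, bystander. Origin: centre of its underside
- wrench: loose steel wrench lying on the bench, bystander. Origin: its underside, near the middle
Things that resemble listed ones, but are neither listed nor needed, are in the scene too. What is meant by the bin_stand is not green or turquoise, and is the larger of those in its own colour.

How it is judged:
By the outcome, as a careful person would: the job done as asked, in the order asked, and still so for the second after the job is handed in, while the arm keeps its last pose, push and grip.
It also fails if it takes over 72 s, if anything falls off the work surface, if the arm or the gripper's body presses on something with over 40 N, if the wrist force passes 120 N, or if a joint passes its speed limit or range.

### The arm

A 6-joint arm with a two-finger parallel gripper is mounted at the origin on the work surface. World frame = base frame: x ahead of the robot, y to its left, z up, the work surface at z = 0. Lengths are in m, angles in rad, forces in N, time in s.
With the tool pointing down it reaches from about 0.375 to 0.9 m from the base axis. Payload 3.1 kg.
Tool frame: the origin (TCP) lies at the very end of the fingers, on their centre line; the grasp point (between the pads) lies r.grip_depth behind it (r.grip_depth is the distance from the TCP to the grasp point, in m); z points along the fingers, y is the line along which they close (so a half turn about z gives the same grasp; the last joint's range is limited). The gripper opens to 87 mm and grips with 3 to 60 N. Pads are 19 mm wide; open, the fingers measure 117 mm over their backs; the gripper's body (75 mm by 190 mm) begins 51 mm behind the grasp point.
Start: joints at [1.01, 0.527, 1.433, -0, 1.181, -0.178], TCP at [0.233, 0.58, 0.223] pointing down, gripper open.
Joint ranges: [-3.08, 3.08], [-0.75, 2.2], [0.22, 2.44], [-1.43, 4.57], [0, 2.65], [-2.85, 2.85]. Speed limits (rad/s): [2.79, 2.79, 3.14, 3.14, 3.14, 3.14].

### API

Orientations are given as a rotation vector (axis times angle).
In Python, from workcell import r gives the robot as it stands.
- The arm moves only by the tool jog_arm, never from a script. Its argument "deltas" is a list of rows, each an object of numbers: "x", "y", "z": the shift along the tool's x, y, z normalised to -1 to 1, where 1 is 50 cm; "wx", "wy", "wz": the turn, a rotation vector about the tool's x, y, z normalised to -1 to 1, where 1 is 1.5 rad; "hand": the opening, from 0 (shut) to 1 (fully open). A call has 1 to 10 rows; each row is the pose to reach, as a shift and turn from the pose commanded when the call began, along the tool's axes at that moment; what a row does not reach only later rows make up. A row lasts 1/10 s, in which the tool goes at most 50 mm and 8.59 degrees, less where a joint would pass 70% of its speed; a pose out of reach is approached as far as the arm can. A call with a number of a shift or a turn outside -1 to 1 is refused whole. A call with a gripper value outside its range is refused whole. The fingers move at their own pace and stop on an object; "squeeze" is the grip in N (left out, the last holds). Time passes only in rows, so rows that repeat a pose let the fingers close. It gives the time, the measured TCP pose, the force, the opening and the grip force at its end, in the units of the state.
- r.sense(): the state, without advancing time (a new reading comes with each control period).
- r.capture(name): name is "side" or "top"; returns the picture (400x640x3 uint8, red, green, blue); there is no depth.
- r.camera_info(name): a dict with "camera_matrix" (3x3 intrinsics, pixels), "view" (4x4, takes a point from world to camera coordinates). Camera axes: x right, y down, z forward; pixel columns grow to the right and rows downward; lengths in m; the calibration is good to about 2 mm. A picture is of the moment at which its call begins. camera_info takes no time and is no camera call.
- r.close_job(): hands the job in; it is judged then, once.
The state is a dict: "t": time; "joint_positions": joint angles; "joint_vel": joint speeds; "tau": joint torques, N m; "position": TCP position; "tcp_rot": TCP orientation; "contact_force": force on the tool from outside, world axes, zero at the start; "wrist_torque": the same for the moment, N m; "opening": finger opening in m; "grip_force": force on a finger pad.
Only numpy, scipy, OpenCV 4.12 (cv2) and the standard library are available. Lean on these libraries where they do the work, as an engineer would, in place of code of your own. Each camera call takes 0.05 s, during which the arm holds its last target. There are 200 camera calls.

## Working session

There is one attempt and no reset: what is moved stays moved. The work goes in short steps, Python scripts to look and compute and a tool call to move; the robot and the scene stay as the last step left them, time stands still between calls to the robot, and variables do not carry over. Pictures are saved under pics/ and viewed, at most 10 in all, crops included, and the job is handed in when it is done.

Besides the shell and the picture viewer there is one more tool, called after "Call:" in YAML: its name, and indented under it one key for each argument. jog_arm: Moves the arm, as the interface text tells. Its arguments: {"type":"object","properties":{"deltas":{"type":"array","items":{"type":"object","properties":{"x":{"type":"number","minimum":-1,"maximum":1},"y":{"type":"number","minimum":-1,"maximum":1},"z":{"type":"number","minimum":-1,"maximum":1},"wx":{"type":"number","minimum":-1,"maximum":1},"wy":{"type":"number","minimum":-1,"maximum":1},"wz":{"type":"number","minimum":-1,"maximum":1},"hand":{"type":"number"}}}},"squeeze":{"type":"number"}},"required":["deltas"]}

```bash
mkdir -p pics; ls; python3 - <<'E'
from workcell import r
import cv2
for n in("side","top"):
    cv2.imwrite(f"pics/{n}0.png",r.capture(n)[:,:,::-1]); i=r.camera_info(n); print(n,i)
print(r.sense(), r.grip_depth)
E
```

```text
pics
side {'camera_matrix': array([[508.08453426,   0.        , 317.71193652],
       [  0.        , 508.08453426, 199.00325958],
       [  0.        ,   0.        ,   1.        ]]), 'view': array([[ 0.79729116, -0.60340337, -0.01520444, -0.40868404],
       [-0.39233725, -0.49893298, -0.77274663,  0.36232445],
       [ 0.45869193,  0.62206933, -0.63453248,  0.74238562],
       [ 0.        ,  0.        ,  0.        ,  1.        ]])}
top {'camera_matrix': array([[473.91546399,   0.        , 322.46280892],
       [  0.        , 473.91546399, 197.9906152 ],
       [  0.        ,   0.        ,   1.        ]]), 'view': array([[-0.01929809, -0.99980059, -0.00513557,  0.13146832],
       [-0.98763035,  0.01986211, -0.15553711,  0.5618675 ],
       [ 0.1556081 ,  0.00207048, -0.9878167 ,  1.10745851],
       [ 0.        ,  0.        ,  0.        ,  1.        ]])}
{'t': 0.1, 'joint_positions': array([ 1.01051639e+00,  5.28348277e-01,  1.43377284e+00, -4.87668388e-05,
        1.18138162e+00, -1.78509949e-01]), 'joint_vel': array([ 0.00103509, -0.00110441, -0.00225477, -0.00061444,  0.00038875,
       -0.00170235]), 'tau': array([ 7.19649361e-04, -4.40986490e+01, -1.77149892e+01,  6.35924237e-02,
        5.33604529e-02, -3.51650237e-05]), 'position': array([0.23249032, 0.57944433, 0.22168521]), 'tcp_rot': array([-5.95896021e-01, -3.08389946e+00,  2.82296602e-03]), 'contact_force': array([-0.32740913, -0.10613783,  0.74711313]), 'wrist_torque': array([ 0.00836024, -0.00772813, -0.00401629]), 'grip_force': 0.0, 'opening': 0.08699026939661827} 0.0187
```

View pics/side0.png

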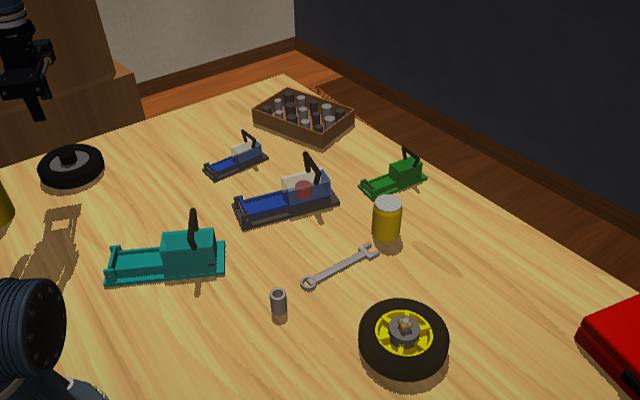

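View pics/top0.png

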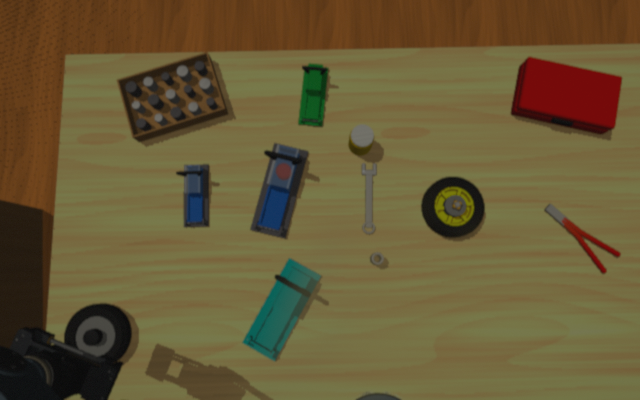

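Bins that could be confused (side / top pixels):
- large blue with the red cap: (288,195) / (278,190)
- small blue: (235,157) / (196,195)
- turquoise: (165,255) / (283,308)
- green: (393,178) / (313,95)

Wheels: yellow rim with stud at (403,338) / (453,207), and black with a grey hub at (70,165) / (98,333). I choose the large blue bin and the yellow-rim wheel, and check both in a close crop.

```bash
python3 - <<'E'
import cv2,numpy as np
s=cv2.imread("pics/side0.png");t=cv2.imread("pics/top0.png")
def c(im,x,y,w,h,k): return cv2.resize(im[y:y+h,x:x+w],None,fx=k,fy=k,interpolation=cv2.INTER_CUBIC)
# 4 panels 400x300
A=c(s,225,142,133,100,3); B=c(s,350,290,100,75,4); C=c(t,215,138,133,100,3); D=c(t,410,170,100,75,4)
P=[cv2.resize(i,(400,300)) for i in(A,B,C,D)]
o=np.vstack([np.hstack([P[0],P[2]]),np.hstack([P[1],P[3]])]); o=cv2.convertScaleAbs(o,alpha=1.4)
cv2.imwrite("pics/crop1.png",o)
E
```

```text
(no output)
```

View pics/crop1.png

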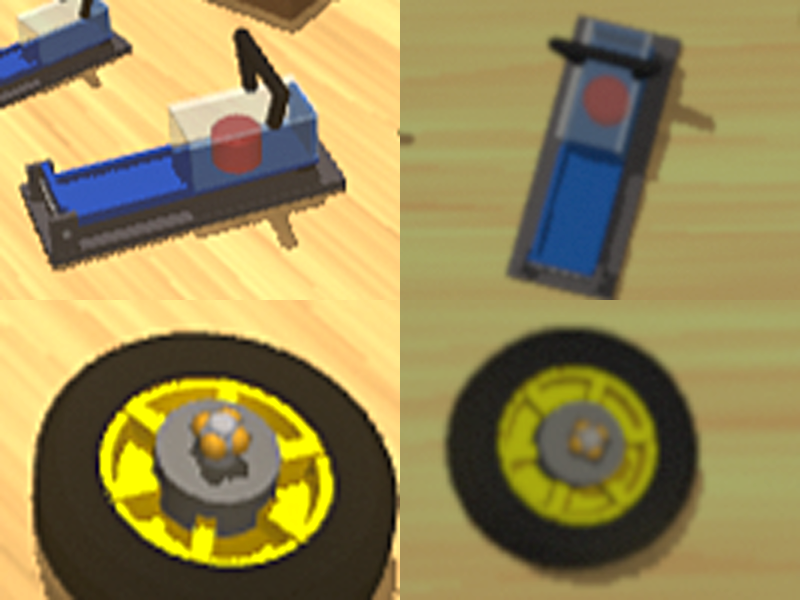

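The crop confirms the large blue bin: the red cap is under its hood, its bar ends are at about (305,155) and (318,172) in the side view, and at (267,154) and (300,161) in the top view. The yellow wheel's hub face is centred at about (404,328) side and (455.5,206) top. Now the fit.

```bash
cat > h.py <<'E'
import numpy as np,cv2
from scipy.optimize import least_squares
from scipy.spatial.transform import Rotation as R
from workcell import r
I={n:r.camera_info(n) for n in("side","top")}
def proj(n,p):
    c=I[n]["view"]@np.append(p,1); q=I[n]["camera_matrix"]@c[:3]; return q[:2]/q[2]
def tri(s,t):
    f=least_squares(lambda p:np.r_[proj("side",p)-s,proj("top",p)-t],[.6,0,.05]); return f.x,np.abs(f.fun).max()
E
cat > fit.py <<'E'
from h import *
PA=lambda x,y:np.array([225+x*133/400,142+y/3]); PC=lambda x,y:np.array([215+(x-400)*133/400,138+y/3])
PB=lambda x,y:np.array([350+x/4,290+(y-300)/4]); PD=lambda x,y:np.array([410+(x-400)/4,170+(y-300)/4])
obs=[("top",PC(508,275),(-115,45,10)),("top",PC(612,299),(-115,-45,10)),("top",PC(680,40),(115,-45,10)),("top",PC(580,15),(115,45,10)),
("side",PA(20,185),(-115,45,10)),("side",PA(55,268),(-115,-45,0)),("side",PA(345,185),(115,-45,5)),
("top",PC(557,47),(65,37,100)),("top",PC(655,68),(65,-37,100)),("side",PA(243,38),(65,37,100)),("side",PA(281,92),(65,-37,100))]
def W(v,p): c,s=np.cos(v[2]),np.sin(v[2]); p=np.array(p)/1000; return np.array([v[0]+c*p[0]-s*p[1],v[1]+s*p[0]+c*p[1],p[2]+(v[3] if len(v)>3 else 0)])
if __name__=="__main__":
    f=least_squares(lambda v:np.concatenate([proj(n,W(v,p))-q for n,q,p in obs]),[.6,.2,-.2,0],loss="soft_l1")
    print("stand x y yaw dz",f.x); print(f.fun.reshape(-1,2).round(1).tolist())
    print("handle",W(f.x,(65,0,100)),"front",W(f.x,(-95,0,20)))
    print("bar tri",tri((PA(243,38)+PA(281,92))/2,(PC(557,47)+PC(655,68))/2))
    print("seat",tri(PB(217,452),PD(583,444)),"studtip",tri(PB(222,425),PD(588,438)))
    im=cv2.imread("pics/side0.png");im2=cv2.imread("pics/top0.png")
    for a in(im,im2):
        h=cv2.cvtColor(a,cv2.COLOR_BGR2HSV); m=cv2.inRange(h,(22,200,60),(35,255,255)); 
        n,l,st,c=cv2.connectedComponentsWithStats(cv2.morphologyEx(m,cv2.MORPH_CLOSE,np.ones((15,15)))); i=[k for k in range(1,n) if st[k,4]>300]; print([(st[k].tolist(),c[k].round(1).tolist()) for k in i])
E
python3 fit.py
```

```text
stand x y yaw dz [ 5.93303282e-01  2.26420371e-01 -2.64499445e-01  5.13607695e-04]
[[-0.3, -0.1], [0.3, 0.7], [0.7, -0.8], [-0.3, -0.8], [-0.6, 0.1], [-1.1, 0.8], [0.5, -0.2], [1.2, -1.0], [-0.9, -0.6], [-0.3, 0.1], [-0.6, 0.2]]
handle [0.65604281 0.20942767 0.10051361] front [0.50160705 0.25125586 0.02051361]
bar tri (array([0.65560662, 0.20893981, 0.10050732]), np.float64(0.6219749309495342))
seat (array([ 0.53862089, -0.20063722,  0.05132847]), np.float64(0.5522097810328432)) studtip (array([ 0.54028687, -0.19963658,  0.06670597]), np.float64(0.6452418078798701))
[([0, 181, 15, 47, 388], [4.6, 206.5]), ([372, 204, 30, 38, 830], [386.0, 224.2]), ([375, 309, 59, 48, 1377], [403.8, 334.1])]
[([434, 187, 40, 39, 930], [453.7, 206.1])]
```

```bash
cat >> h.py <<'E'
def down(yaw):  # tool z down, tool y along world heading yaw
    y=np.array([np.cos(yaw),np.sin(yaw),0]); z=np.array([0,0,-1.]); return np.column_stack([np.cross(y,z),y,z])
def go(p,M,grip=True,ref=None):
    "deltas from the current pose so that the grasp point (or TCP) comes to p with tool rotation M"
    s=r.sense(); p0,M0=(s["position"],R.from_rotvec(s["tcp_rot"]).as_matrix()) if ref is None else ref
    p=np.array(p,float)+(M[:,2]*r.grip_depth if grip else 0)
    d=M0.T@(p-p0); w=R.from_matrix(M0.T@M).as_rotvec()
    print("dist %.3f ang %.1fdeg"%(np.linalg.norm(d),np.degrees(np.linalg.norm(w))),"xyz",(d/.5).round(4),"w",(w/1.5).round(4))
E
python3 - <<'E'
from h import *
s=r.sense();M=R.from_rotvec(s["tcp_rot"]).as_matrix();print(M.round(3))
for y in(-.2645,-.2645+np.pi): go([.656,.209,.165],down(y))
E
```

```text
[[-0.928  0.373 -0.001]
 [ 0.373  0.928 -0.002]
 [ 0.    -0.002 -1.   ]]
dist 0.568 ang 83.3deg xyz [-1.0621 -0.3717  0.1512] w [-1.20e-03  8.00e-04  9.69e-01]
dist 0.568 ang 96.7deg xyz [-1.0621 -0.3717  0.1512] w [-8.0000e-04 -1.2000e-03 -1.1254e+00]
```

Call:
jog_arm:
  deltas:
    - {"x": -0.8,"y": -0.28,"z": 0,"wz": 0.97}
    - {"x": -0.8,"y": -0.28,"z": 0,"wz": 0.97}
    - {"x": -0.8,"y": -0.28,"z": 0,"wz": 0.97}
    - {"x": -0.8,"y": -0.28,"z": 0,"wz": 0.97}
    - {"x": -0.8,"y": -0.28,"z": 0,"wz": 0.97}
    - {"x": -0.8,"y": -0.28,"z": 0,"wz": 0.97}
    - {"x": -0.8,"y": -0.28,"z": 0,"wz": 0.97}
    - {"x": -0.8,"y": -0.28,"z": 0,"wz": 0.97}
    - {"x": -0.8,"y": -0.28,"z": 0,"wz": 0.97}
    - {"x": -0.8,"y": -0.28,"z": 0,"wz": 0.97}

```text
validation failed for argument at $.de...
```

```bash
python3 - <<'E'
from h import *
print(r.sense()["joint_positions"].round(3)); go([.656,.209,.165],down(-.2645))
E
```

```text
[ 1.011  0.528  1.434 -0.     1.181 -0.179]
dist 0.568 ang 83.3deg xyz [-1.0621 -0.3717  0.1512] w [-1.20e-03  8.00e-04  9.69e-01]
```

Call:
jog_arm:
  deltas:
    - {"x": -0.2,"y": -0.07,"z": 0.0,"wx": 0.0,"wy": 0.0,"wz": 0.2,"hand": 1.0}

```text
t: 0.2
position: [0.267, 0.5496, 0.222]
tcp_rot: [-0.82, -3.03, -0.002]
contact_force: [1.3, -0.3, 0.3]
opening: 0.0874
grip_force: 0.0
```

```bash
python3 - <<'E'
from h import *
go([.62,.24,.19],down(-.2645))
E
```

```text
dist 0.472 ang 74.9deg xyz [-0.9223 -0.1786  0.0989] w [-7.000e-04 -1.700e-03  8.711e-01]
```

Call:
jog_arm:
  deltas:
    - {"x": -0.92,"y": -0.18,"z": 0.1,"wx": 0.0,"wy": 0.0,"wz": 0.87,"hand": 1.0}
    - {"x": -0.92,"y": -0.18,"z": 0.1,"wx": 0.0,"wy": 0.0,"wz": 0.87,"hand": 1.0}
    - {"x": -0.92,"y": -0.18,"z": 0.1,"wx": 0.0,"wy": 0.0,"wz": 0.87,"hand": 1.0}
    - {"x": -0.92,"y": -0.18,"z": 0.1,"wx": 0.0,"wy": 0.0,"wz": 0.87,"hand": 1.0}
    - {"x": -0.92,"y": -0.18,"z": 0.1,"wx": 0.0,"wy": 0.0,"wz": 0.87,"hand": 1.0}
    - {"x": -0.92,"y": -0.18,"z": 0.1,"wx": 0.0,"wy": 0.0,"wz": 0.87,"hand": 1.0}
    - {"x": -0.92,"y": -0.18,"z": 0.1,"wx": 0.0,"wy": 0.0,"wz": 0.87,"hand": 1.0}
    - {"x": -0.92,"y": -0.18,"z": 0.1,"wx": 0.0,"wy": 0.0,"wz": 0.87,"hand": 1.0}
    - {"x": -0.92,"y": -0.18,"z": 0.1,"wx": 0.0,"wy": 0.0,"wz": 0.87,"hand": 1.0}
    - {"x": -0.92,"y": -0.18,"z": 0.1,"wx": 0.0,"wy": 0.0,"wz": 0.87,"hand": 1.0}

```text
t: 1.2
position: [0.6245, 0.2324, 0.1715]
tcp_rot: [2.5, 1.9, 0.0]
contact_force: [0.1, -0.1, -0.6]
opening: 0.0871
grip_force: 0.0
```

```bash
python3 - <<'E'
from h import *
print(r.sense()["joint_positions"].round(3));go([.656,.209,.165],down(-.2645))
E
```

```text
[ 1.890e-01  6.390e-01  1.370e+00 -1.000e-03  1.132e+00  4.610e-01]
dist 0.047 ang 0.4deg xyz [-0.0283  0.0731  0.0505] w [ 0.0008  0.0005 -0.0044]
```

Call:
jog_arm:
  deltas:
    - {"x": -0.028,"y": 0.073,"z": 0.05,"wx": 0.0,"wy": 0.0,"wz": -0.004,"hand": 1.0}
    - {"x": -0.028,"y": 0.073,"z": 0.05,"wx": 0.0,"wy": 0.0,"wz": -0.004,"hand": 1.0}
    - {"x": -0.028,"y": 0.073,"z": 0.09,"wx": 0.0,"wy": 0.0,"wz": -0.004,"hand": 1.0}
    - {"x": -0.028,"y": 0.073,"z": 0.13,"wx": 0.0,"wy": 0.0,"wz": -0.004,"hand": 1.0}
    - {"x": -0.028,"y": 0.073,"z": 0.16,"wx": 0.0,"wy": 0.0,"wz": -0.004,"hand": 1.0}
    - {"x": -0.028,"y": 0.073,"z": 0.18,"wx": 0.0,"wy": 0.0,"wz": -0.004,"hand": 1.0}
    - {"x": -0.028,"y": 0.073,"z": 0.18,"wx": 0.0,"wy": 0.0,"wz": -0.004,"hand": 1.0}
    - {"x": -0.028,"y": 0.073,"z": 0.18,"wx": 0.0,"wy": 0.0,"wz": -0.004,"hand": 1.0}

```text
t: 2.0
position: [0.653, 0.2136, 0.0829]
tcp_rot: [2.49, 1.915, 0.001]
contact_force: [-0.7, 0.5, -0.3]
opening: 0.0874
grip_force: 0.0
```

```bash
python3 - <<'E'
from h import *
go([.656,.209,.1005],down(-.2645))
a=r.capture("side")[:,:,::-1][110:260,200:400]; b=r.capture("top")[:,:,::-1][110:260,200:400]
cv2.imwrite("pics/g1.png",cv2.resize(np.hstack([a,b]),(800,300),interpolation=cv2.INTER_CUBIC))
E
```

```text
dist 0.006 ang 0.3deg xyz [-0.0073  0.0082  0.0022] w [ 0.0003 -0.0002  0.0034]
```

View pics/g1.png

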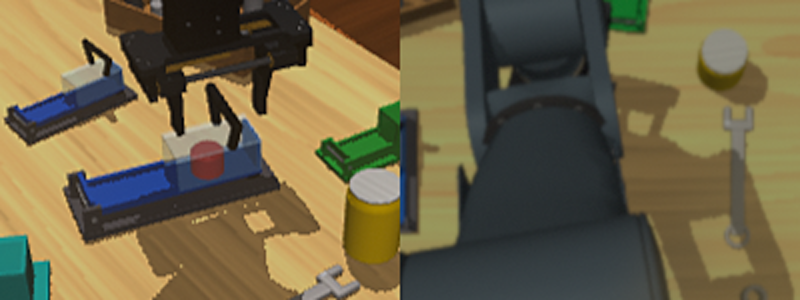

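The side crop shows the two fingertips at about (178,130) and (262,110), straddling the black bar. I correct the last few millimetres and close.

Call:
jog_arm:
  deltas:
    - {"x": -0.007,"y": 0.008,"z": 0.002,"wx": 0.0,"wy": 0.0,"wz": 0.003,"hand": 1.0}
    - {"x": -0.007,"y": 0.008,"z": 0.002,"wx": 0.0,"wy": 0.0,"wz": 0.003,"hand": 0.3}
    - {"x": -0.007,"y": 0.008,"z": 0.002,"wx": 0.0,"wy": 0.0,"wz": 0.003,"hand": 0.0}
    - {"x": -0.007,"y": 0.008,"z": 0.002,"wx": 0.0,"wy": 0.0,"wz": 0.003,"hand": 0.0}
    - {"x": -0.007,"y": 0.008,"z": 0.002,"wx": 0.0,"wy": 0.0,"wz": 0.003,"hand": 0.0}
    - {"x": -0.007,"y": 0.008,"z": 0.002,"wx": 0.0,"wy": 0.0,"wz": 0.003,"hand": 0.0}
    - {"x": -0.007,"y": 0.008,"z": 0.002,"wx": 0.0,"wy": 0.0,"wz": 0.003,"hand": 0.0}
    - {"x": -0.007,"y": 0.008,"z": 0.002,"wx": 0.0,"wy": 0.0,"wz": 0.003,"hand": 0.0}
    - {"x": -0.007,"y": 0.008,"z": 0.002,"wx": 0.0,"wy": 0.0,"wz": 0.003,"hand": 0.0}
  squeeze: 25

```text
t: 3.0
position: [0.6557, 0.2088, 0.0815]
tcp_rot: [-2.495, -1.909, 0.0]
contact_force: [-0.6, 0.6, -0.2]
opening: 0.0307
grip_force: 0.0
```

```bash
python3 - <<'E'
from h import *
s=r.sense(); go([.656,.209,.1005],down(-.2645)); print(s["opening"],s["grip_force"],s["contact_force"],s["wrist_torque"])
# arc rows: shift of the bar (stand x,z) -> tool y,z
for a in range(0,37,3):
    t=np.radians(a);v=np.array([165,84.])/1000;x=v[0]*np.cos(t)-v[1]*np.sin(t)-v[0];z=v[0]*np.sin(t)+v[1]*np.cos(t)-v[1];print(a,"y %.4f z %.4f"%(x/.5,-z/.5))
E
```

```text
dist 0.000 ang 0.0deg xyz [ 0.0006  0.0004 -0.0006] w [-0.0001  0.      0.    ]
0.030731006938784885 0.0 [-0.60136133  0.60906076 -0.15473764] [-0.08540006  0.08054163 -0.0102736 ]
0 y 0.0000 z -0.0000
3 y -0.0092 z -0.0170
6 y -0.0194 z -0.0336
9 y -0.0303 z -0.0496
12 y -0.0421 z -0.0649
15 y -0.0547 z -0.0797
18 y -0.0681 z -0.0938
21 y -0.0821 z -0.1071
24 y -0.0969 z -0.1197
27 y -0.1122 z -0.1315
30 y -0.1282 z -0.1425
33 y -0.1447 z -0.1526
36 y -0.1618 z -0.1619
```

Still closing (31 mm open), so a few more rows.

Call:
jog_arm:
  deltas:
    - {"x": 0.0,"y": 0.0,"z": 0.0,"wx": 0.0,"wy": 0.0,"wz": 0.0,"hand": 0.0}
    - {"x": 0.0,"y": 0.0,"z": 0.0,"wx": 0.0,"wy": 0.0,"wz": 0.0,"hand": 0.0}
    - {"x": 0.0,"y": 0.0,"z": 0.0,"wx": 0.0,"wy": 0.0,"wz": 0.0,"hand": 0.0}
    - {"x": 0.0,"y": 0.0,"z": 0.0,"wx": 0.0,"wy": 0.0,"wz": 0.0,"hand": 0.0}
    - {"x": 0.0,"y": 0.0,"z": 0.0,"wx": 0.0,"wy": 0.0,"wz": 0.0,"hand": 0.0}

```text
t: 3.5
position: [0.6572, 0.2084, 0.0818]
tcp_rot: [2.494, 1.908, 0.003]
contact_force: [4.1, -1.0, -0.2]
opening: 0.0109
grip_force: 25.0
```

Call:
jog_arm:
  deltas:
    - {"x": 0.0,"y": -0.003,"z": -0.006,"wx": 0.0,"wy": 0.0,"wz": 0.0,"hand": 0.0}
    - {"x": 0.0,"y": -0.009,"z": -0.017,"wx": 0.0,"wy": 0.0,"wz": 0.0,"hand": 0.0}
    - {"x": 0.0,"y": -0.019,"z": -0.034,"wx": 0.0,"wy": 0.0,"wz": 0.0,"hand": 0.0}
    - {"x": 0.0,"y": -0.03,"z": -0.05,"wx": 0.0,"wy": 0.0,"wz": 0.0,"hand": 0.0}
    - {"x": 0.0,"y": -0.042,"z": -0.065,"wx": 0.0,"wy": 0.0,"wz": 0.0,"hand": 0.0}
    - {"x": 0.0,"y": -0.055,"z": -0.08,"wx": 0.0,"wy": 0.0,"wz": 0.0,"hand": 0.0}
    - {"x": 0.0,"y": -0.068,"z": -0.094,"wx": 0.0,"wy": 0.0,"wz": 0.0,"hand": 0.0}
    - {"x": 0.0,"y": -0.082,"z": -0.107,"wx": 0.0,"wy": 0.0,"wz": 0.0,"hand": 0.0}
    - {"x": 0.0,"y": -0.09,"z": -0.113,"wx": 0.0,"wy": 0.0,"wz": 0.0,"hand": 0.0}
    - {"x": 0.0,"y": -0.09,"z": -0.113,"wx": 0.0,"wy": 0.0,"wz": 0.0,"hand": 0.0}

```text
t: 4.5
position: [0.614, 0.2202, 0.1404]
tcp_rot: [2.491, 1.907, 0.007]
contact_force: [4.7, -1.6, 1.7]
opening: 0.0115
grip_force: 25.0
```

Call:
jog_arm:
  deltas:
    - {"x": 0.0,"y": -0.011,"z": -0.01,"wx": 0.0,"wy": 0.0,"wz": 0.0,"hand": 0.0}
    - {"x": 0.0,"y": -0.022,"z": -0.0185,"wx": 0.0,"wy": 0.0,"wz": 0.0,"hand": 0.0}
    - {"x": 0.0,"y": -0.038,"z": -0.0295,"wx": 0.0,"wy": 0.0,"wz": 0.0,"hand": 0.0}
    - {"x": 0.0,"y": -0.055,"z": -0.04,"wx": 0.0,"wy": 0.0,"wz": 0.0,"hand": 0.0}
    - {"x": 0.0,"y": -0.066,"z": -0.046,"wx": 0.0,"wy": 0.0,"wz": 0.0,"hand": 0.0}
    - {"x": 0.0,"y": -0.066,"z": -0.046,"wx": 0.0,"wy": 0.0,"wz": 0.0,"hand": 0.0}
    - {"x": 0.0,"y": -0.066,"z": -0.046,"wx": 0.0,"wy": 0.0,"wz": 0.0,"hand": 0.0}
    - {"x": 0.0,"y": -0.066,"z": -0.046,"wx": 0.0,"wy": 0.0,"wz": 0.0,"hand": 0.0}
    - {"x": 0.0,"y": -0.066,"z": -0.046,"wx": 0.0,"wy": 0.0,"wz": 0.0,"hand": 0.0}
    - {"x": 0.0,"y": -0.066,"z": -0.046,"wx": 0.0,"wy": 0.0,"wz": 0.0,"hand": 0.0}

```text
t: 5.5
position: [0.5829, 0.2288, 0.1636]
tcp_rot: [2.491, 1.907, 0.008]
contact_force: [4.8, -3.1, 4.9]
opening: 0.0114
grip_force: 25.0
```

```bash
python3 - <<'E'
from h import *
a=r.capture("side")[:,:,::-1][110:260,200:400]; s=r.sense()
g=s["position"]+R.from_rotvec(s["tcp_rot"]).as_matrix()[:,2]*-r.grip_depth; d=g-[.4968,.2526,.0165]; print(np.degrees(np.arctan2(d[2],np.hypot(d[0],d[1])))-26.98,np.linalg.norm(d),s["contact_force"])
cv2.imwrite("pics/g2.png",cv2.resize(a,(800,600),interpolation=cv2.INTER_CUBIC))
E
```

```text
34.72130018815922 0.18826449551992097 [ 4.38775035 -3.60963882  5.10821366]
```

View pics/g2.png

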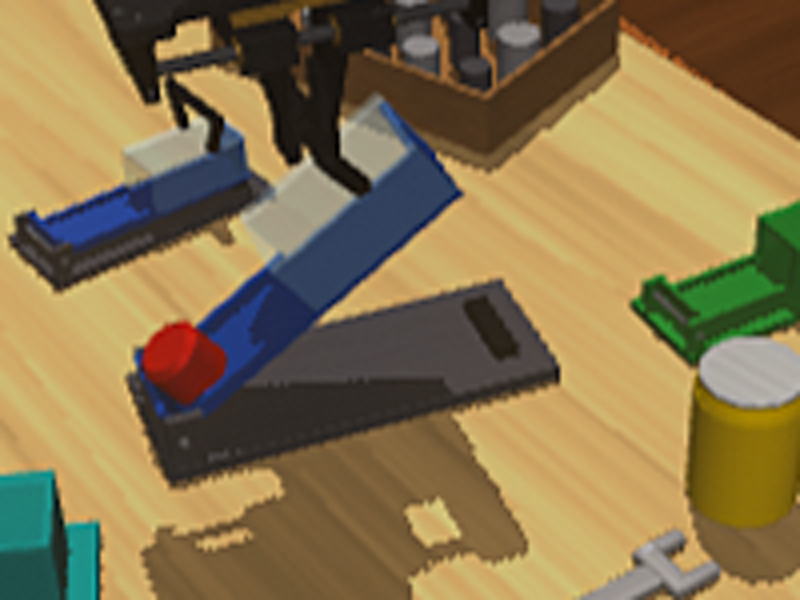

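The crop shows the cap at (183,362), out from the hood and resting against the front lip; the bin is at 35°. Now I lower it along the same arc, slowing near the end.

Call:
jog_arm:
  deltas:
    - {"x": 0.0,"y": 0.005,"z": 0.003,"wx": 0.0,"wy": 0.0,"wz": 0.0,"hand": 0.0}
    - {"x": 0.0,"y": 0.011,"z": 0.0065,"wx": 0.0,"wy": 0.0,"wz": 0.0,"hand": 0.0}
    - {"x": 0.0,"y": 0.02,"z": 0.0115,"wx": 0.0,"wy": 0.0,"wz": 0.0,"hand": 0.0}
    - {"x": 0.0,"y": 0.028,"z": 0.0165,"wx": 0.0,"wy": 0.0,"wz": 0.0,"hand": 0.0}
    - {"x": 0.0,"y": 0.036,"z": 0.022,"wx": 0.0,"wy": 0.0,"wz": 0.0,"hand": 0.0}
    - {"x": 0.0,"y": 0.044,"z": 0.0275,"wx": 0.0,"wy": 0.0,"wz": 0.0,"hand": 0.0}
    - {"x": 0.0,"y": 0.052,"z": 0.033,"wx": 0.0,"wy": 0.0,"wz": 0.0,"hand": 0.0}
    - {"x": 0.0,"y": 0.059,"z": 0.039,"wx": 0.0,"wy": 0.0,"wz": 0.0,"hand": 0.0}
    - {"x": 0.0,"y": 0.067,"z": 0.0455,"wx": 0.0,"wy": 0.0,"wz": 0.0,"hand": 0.0}
    - {"x": 0.0,"y": 0.074,"z": 0.052,"wx": 0.0,"wy": 0.0,"wz": 0.0,"hand": 0.0}

```text
t: 6.55
position: [0.6182, 0.2191, 0.1367]
tcp_rot: [2.493, 1.908, 0.005]
contact_force: [4.6, -3.0, 4.3]
opening: 0.011
grip_force: 25.0
```

Call:
jog_arm:
  deltas:
    - {"x": 0.0,"y": 0.007,"z": 0.0065,"wx": 0.0,"wy": 0.0,"wz": 0.0,"hand": 0.0}
    - {"x": 0.0,"y": 0.014,"z": 0.013,"wx": 0.0,"wy": 0.0,"wz": 0.0,"hand": 0.0}
    - {"x": 0.0,"y": 0.021,"z": 0.02,"wx": 0.0,"wy": 0.0,"wz": 0.0,"hand": 0.0}
    - {"x": 0.0,"y": 0.027,"z": 0.027,"wx": 0.0,"wy": 0.0,"wz": 0.0,"hand": 0.0}
    - {"x": 0.0,"y": 0.034,"z": 0.0345,"wx": 0.0,"wy": 0.0,"wz": 0.0,"hand": 0.0}
    - {"x": 0.0,"y": 0.04,"z": 0.042,"wx": 0.0,"wy": 0.0,"wz": 0.0,"hand": 0.0}
    - {"x": 0.0,"y": 0.046,"z": 0.0495,"wx": 0.0,"wy": 0.0,"wz": 0.0,"hand": 0.0}
    - {"x": 0.0,"y": 0.052,"z": 0.057,"wx": 0.0,"wy": 0.0,"wz": 0.0,"hand": 0.0}
    - {"x": 0.0,"y": 0.057,"z": 0.065,"wx": 0.0,"wy": 0.0,"wz": 0.0,"hand": 0.0}
    - {"x": 0.0,"y": 0.0626,"z": 0.0734,"wx": 0.0,"wy": 0.0,"wz": 0.0,"hand": 0.0}

```text
t: 7.55
position: [0.6478, 0.2111, 0.0993]
tcp_rot: [2.494, 1.908, 0.004]
contact_force: [4.8, -2.5, 2.1]
opening: 0.0108
grip_force: 25.0
```

Call:
jog_arm:
  deltas:
    - {"x": 0.0,"y": 0.004,"z": 0.006,"wx": 0.0,"wy": 0.0,"wz": 0.0,"hand": 0.0}
    - {"x": 0.0,"y": 0.007,"z": 0.011,"wx": 0.0,"wy": 0.0,"wz": 0.0,"hand": 0.0}
    - {"x": 0.0,"y": 0.01,"z": 0.0165,"wx": 0.0,"wy": 0.0,"wz": 0.0,"hand": 0.0}
    - {"x": 0.0,"y": 0.013,"z": 0.0215,"wx": 0.0,"wy": 0.0,"wz": 0.0,"hand": 0.0}
    - {"x": 0.0,"y": 0.016,"z": 0.026,"wx": 0.0,"wy": 0.0,"wz": 0.0,"hand": 0.0}
    - {"x": 0.0,"y": 0.0175,"z": 0.03,"wx": 0.0,"wy": 0.0,"wz": 0.0,"hand": 0.0}
    - {"x": 0.0,"y": 0.019,"z": 0.0325,"wx": 0.0,"wy": 0.0,"wz": 0.0,"hand": 0.0}
    - {"x": 0.0,"y": 0.0195,"z": 0.034,"wx": 0.0,"wy": 0.0,"wz": 0.0,"hand": 0.0}
    - {"x": 0.0,"y": 0.0195,"z": 0.034,"wx": 0.0,"wy": 0.0,"wz": 0.0,"hand": 0.0}

```text
t: 8.45
position: [0.6571, 0.2085, 0.082]
tcp_rot: [2.494, 1.908, 0.003]
contact_force: [6.5, -2.6, -0.2]
opening: 0.0111
grip_force: 25.0
```

```bash
python3 - <<'E'
from h import *
s=r.sense()
g=s["position"]+R.from_rotvec(s["tcp_rot"]).as_matrix()[:,2]*-r.grip_depth; d=g-[.4968,.2526,.0165]; print(np.degrees(np.arctan2(d[2],np.hypot(d[0],d[1])))-26.98,np.linalg.norm(d),g,s["contact_force"])
E
```

```text
-0.10594085415344878 0.1862869175575232 [0.65701641 0.20852479 0.10070744] [ 6.46568279 -2.64188325 -0.15363492]
```

Call:
jog_arm:
  deltas:
    - {"x": 0.0,"y": 0.0,"z": 0.001,"wx": 0.0,"wy": 0.0,"wz": 0.0,"hand": 0.0}
    - {"x": 0.0,"y": 0.0,"z": 0.001,"wx": 0.0,"wy": 0.0,"wz": 0.0,"hand": 0.3}
    - {"x": 0.0,"y": 0.0,"z": 0.001,"wx": 0.0,"wy": 0.0,"wz": 0.0,"hand": 0.5}
    - {"x": 0.0,"y": 0.0,"z": 0.001,"wx": 0.0,"wy": 0.0,"wz": 0.0,"hand": 0.5}
    - {"x": 0.0,"y": 0.0,"z": 0.001,"wx": 0.0,"wy": 0.0,"wz": 0.0,"hand": 0.5}
    - {"x": 0.0,"y": 0.0,"z": 0.001,"wx": 0.0,"wy": 0.0,"wz": 0.0,"hand": 0.5}
    - {"x": 0.0,"y": 0.0,"z": 0.001,"wx": 0.0,"wy": 0.0,"wz": 0.0,"hand": 0.5}

```text
t: 9.15
position: [0.6554, 0.2089, 0.0807]
tcp_rot: [-2.494, -1.909, 0.001]
contact_force: [-0.5, -0.0, -0.1]
opening: 0.0426
grip_force: 0.0
```

Call:
jog_arm:
  deltas:
    - {"x": 0.0,"y": 0.0,"z": -0.04,"wx": 0.0,"wy": 0.0,"wz": 0.0,"hand": 0.7}
    - {"x": 0.0,"y": 0.0,"z": -0.12,"wx": 0.0,"wy": 0.0,"wz": 0.0,"hand": 0.75}
    - {"x": 0.0,"y": 0.0,"z": -0.22,"wx": 0.0,"wy": 0.0,"wz": 0.0,"hand": 0.75}
    - {"x": 0.0,"y": 0.0,"z": -0.25,"wx": 0.0,"wy": 0.0,"wz": 0.0,"hand": 0.75}
    - {"x": 0.0,"y": 0.0,"z": -0.25,"wx": 0.0,"wy": 0.0,"wz": 0.0,"hand": 0.75}

```text
t: 9.65
position: [0.6579, 0.2092, 0.2098]
tcp_rot: [2.492, 1.907, 0.01]
contact_force: [-0.8, -0.4, 0.2]
opening: 0.0648
grip_force: 0.0
```

```bash
python3 - <<'E'
from h import *
a=r.capture("side")[:,:,::-1]; b=r.capture("top")[:,:,::-1]; cv2.imwrite("pics/f3.png",a);cv2.imwrite("pics/f4.png",b)
o=np.hstack([cv2.resize(a[142:242,225:358],(400,300),interpolation=cv2.INTER_CUBIC),cv2.resize(b[168:243,235:335],(400,300),interpolation=cv2.INTER_CUBIC)])
cv2.imwrite("pics/g3.png",o)
print(r.sense()["opening"])
# yaw choices for grasping the cap at the lip
c,s=np.cos(-.2645),np.sin(-.2645); p=np.array([.5933-c*.076,.2264-s*.076,.14]);print(p)
for y in(-.2645+np.pi/2,-.2645-np.pi/2): go(p,down(y))
print(r.sense()["joint_positions"].round(2))
E
```

```text
0.06497798253982111
[0.51994303 0.24626843 0.14      ]
dist 0.163 ang 90.0deg xyz [ 0.0023 -0.2797  0.1676] w [-1.5000e-03 -6.0000e-04 -1.0471e+00]
dist 0.163 ang 90.0deg xyz [ 0.0023 -0.2797  0.1676] w [-6.0000e-04  1.5000e-03  1.0473e+00]
[0.15 0.63 1.28 0.   1.23 0.41]
```

View pics/g3.png

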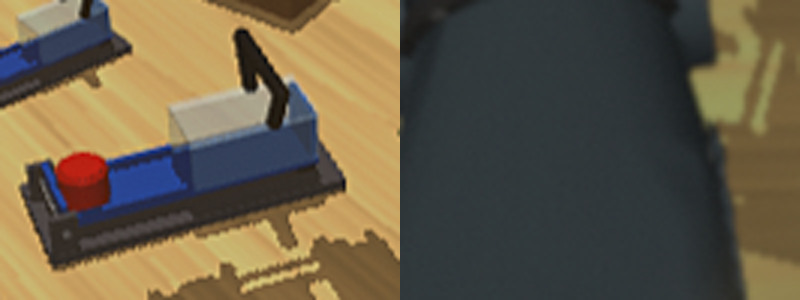

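The crop shows the bin level again and the cap at the lip, top centre at about (83,168) → side pixel (252.6,198). The arm hides the top view, so I move aside while turning the gripper, then measure.

Call:
jog_arm:
  deltas:
    - {"x": -0.4,"y": -0.18,"z": -0.06,"wx": 0.0,"wy": 0.0,"wz": -0.98,"hand": 0.75}
    - {"x": -0.4,"y": -0.18,"z": -0.06,"wx": 0.0,"wy": 0.0,"wz": -0.98,"hand": 0.75}
    - {"x": -0.4,"y": -0.18,"z": -0.06,"wx": 0.0,"wy": 0.0,"wz": -0.98,"hand": 0.75}
    - {"x": -0.4,"y": -0.18,"z": -0.06,"wx": 0.0,"wy": 0.0,"wz": -0.98,"hand": 0.75}
    - {"x": -0.4,"y": -0.18,"z": -0.06,"wx": 0.0,"wy": 0.0,"wz": -0.98,"hand": 0.75}
    - {"x": -0.4,"y": -0.18,"z": -0.06,"wx": 0.0,"wy": 0.0,"wz": -0.98,"hand": 0.75}
    - {"x": -0.4,"y": -0.18,"z": -0.06,"wx": 0.0,"wy": 0.0,"wz": -0.98,"hand": 0.75}
    - {"x": -0.4,"y": -0.18,"z": -0.06,"wx": 0.0,"wy": 0.0,"wz": -0.98,"hand": 0.75}
    - {"x": -0.4,"y": -0.18,"z": -0.06,"wx": 0.0,"wy": 0.0,"wz": -0.98,"hand": 0.75}
    - {"x": -0.4,"y": -0.18,"z": -0.06,"wx": 0.0,"wy": 0.0,"wz": -0.98,"hand": 0.75}

```text
t: 10.75
position: [0.5147, 0.0394, 0.2331]
tcp_rot: [-0.561, -3.085, 0.0]
contact_force: [-0.4, -0.0, 0.0]
opening: 0.065
grip_force: 0.0
```

```bash
python3 - <<'E'
from h import *
o=[]
for n,(x,y,w,h) in (("side",(225,170,80,60)),("top",(250,190,80,60))):
    a=r.capture(n)[:,:,::-1]; cv2.imwrite(f"pics/h_{n}.png",a)
    m=cv2.inRange(cv2.cvtColor(a,cv2.COLOR_BGR2HSV),(0,150,60),(8,255,255))[y:y+h,x:x+w]; ys,xs=np.nonzero(m); print(n,len(xs),xs.min()+x,xs.max()+x,ys.min()+y,ys.max()+y,xs.mean()+x,ys.mean()+y)
    o.append(cv2.resize(a[y:y+h,x:x+w],(400,300),interpolation=cv2.INTER_CUBIC))
cv2.imwrite("pics/g4.png",cv2.convertScaleAbs(np.hstack(o),alpha=1.3))
p=np.array([.5199,.2463,.0205]);print(proj("side",p+[0,0,.03]),proj("top",p+[0,0,.03]))
E
```

```text
side 269 243 260 193 211 252.271375464684 201.6096654275093
top 150 263 277 211 224 270.1333333333333 217.36
[251.52523159 197.36075339] [270.42085847 216.89585375]
```

View pics/g4.png

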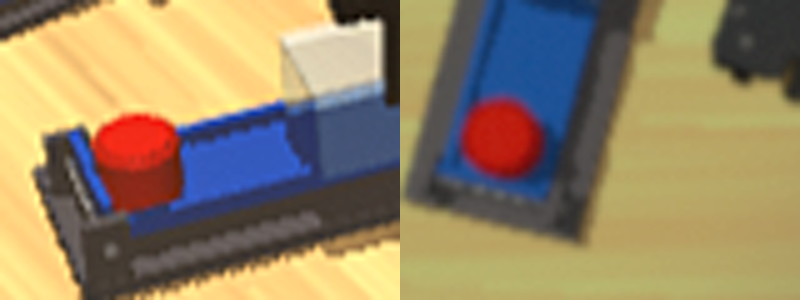

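```bash
python3 - <<'E'
from h import *
p,e=tri([252.4,198.3],[270.4,217.4]); print("cap top",p,e)
p,e=tri([252.2,198.0],[270.1,217.2]); print(p,e)
q=np.array([.520,.2465,.09]);M=down(-.2645+np.pi/2)
go(q,M,False); print(M.T@np.array([0,0,-.06])/.5)
E
```

```text
cap top [0.52035411 0.24614236 0.04743243] 0.5448900356964259
[0.52059077 0.24693244 0.04770056] 0.44895440018569843
dist 0.252 ang 5.8deg xyz [0.137  0.3908 0.2871] w [-0.0007 -0.0037 -0.0674]
[0.   0.   0.12]
```

Call:
jog_arm:
  deltas:
    - {"x": 0.137,"y": 0.391,"z": 0.2,"wx": 0.0,"wy": -0.002,"wz": -0.067,"hand": 0.75}
    - {"x": 0.137,"y": 0.391,"z": 0.2,"wx": 0.0,"wy": -0.002,"wz": -0.067,"hand": 0.75}
    - {"x": 0.137,"y": 0.391,"z": 0.2,"wx": 0.0,"wy": -0.002,"wz": -0.067,"hand": 0.75}
    - {"x": 0.137,"y": 0.391,"z": 0.2,"wx": 0.0,"wy": -0.002,"wz": -0.067,"hand": 0.75}
    - {"x": 0.137,"y": 0.391,"z": 0.2,"wx": 0.0,"wy": -0.002,"wz": -0.067,"hand": 0.75}
    - {"x": 0.137,"y": 0.391,"z": 0.287,"wx": 0.0,"wy": -0.002,"wz": -0.067,"hand": 0.75}
    - {"x": 0.137,"y": 0.391,"z": 0.287,"wx": 0.0,"wy": -0.002,"wz": -0.067,"hand": 0.75}
    - {"x": 0.137,"y": 0.391,"z": 0.287,"wx": 0.0,"wy": -0.002,"wz": -0.067,"hand": 0.75}

```text
t: 11.65
position: [0.5208, 0.2457, 0.0908]
tcp_rot: [-0.417, -3.112, 0.004]
contact_force: [-0.5, -0.3, 0.9]
opening: 0.0656
grip_force: 0.0
```

```bash
python3 - <<'E'
from h import *
go([.5204,.2465,.030],down(-.2645+np.pi/2),False)
E
```

```text
dist 0.061 ang 0.2deg xyz [0.0011 0.0017 0.1216] w [-0.0019 -0.001  -0.0012]
```

Call:
jog_arm:
  deltas:
    - {"x": 0.001,"y": 0.001,"z": 0.05,"wx": 0.0,"wy": 0.0,"wz": 0.0,"hand": 0.75}
    - {"x": 0.001,"y": 0.001,"z": 0.09,"wx": 0.0,"wy": 0.0,"wz": 0.0,"hand": 0.75}
    - {"x": 0.001,"y": 0.001,"z": 0.11,"wx": 0.0,"wy": 0.0,"wz": 0.0,"hand": 0.75}
    - {"x": 0.001,"y": 0.001,"z": 0.12,"wx": 0.0,"wy": 0.0,"wz": 0.0,"hand": 0.75}
    - {"x": 0.001,"y": 0.001,"z": 0.12,"wx": 0.0,"wy": 0.0,"wz": 0.0,"hand": 0.75}

```text
t: 12.15
position: [0.5229, 0.2465, 0.033]
tcp_rot: [0.416, 3.11, -0.0]
contact_force: [0.1, -0.5, 0.2]
opening: 0.0652
grip_force: 0.0
```

Call:
jog_arm:
  deltas:
    - {"x": 0.0,"y": 0.0,"z": 0.0,"wx": 0.0,"wy": 0.0,"wz": 0.0,"hand": 0.5}
    - {"x": 0.0,"y": 0.0,"z": 0.0,"wx": 0.0,"wy": 0.0,"wz": 0.0,"hand": 0.3}
    - {"x": 0.0,"y": 0.0,"z": 0.0,"wx": 0.0,"wy": 0.0,"wz": 0.0,"hand": 0.3}
    - {"x": 0.0,"y": 0.0,"z": 0.0,"wx": 0.0,"wy": 0.0,"wz": 0.0,"hand": 0.3}
    - {"x": 0.0,"y": 0.0,"z": 0.0,"wx": 0.0,"wy": 0.0,"wz": 0.0,"hand": 0.3}
    - {"x": 0.0,"y": 0.0,"z": 0.0,"wx": 0.0,"wy": 0.0,"wz": 0.0,"hand": 0.3}
    - {"x": 0.0,"y": 0.0,"z": 0.0,"wx": 0.0,"wy": 0.0,"wz": 0.0,"hand": 0.3}
    - {"x": 0.0,"y": 0.0,"z": 0.0,"wx": 0.0,"wy": 0.0,"wz": 0.0,"hand": 0.3}
  squeeze: 40

```text
t: 12.95
position: [0.5226, 0.247, 0.0327]
tcp_rot: [0.414, 3.111, -0.0]
contact_force: [-0.7, -0.6, 4.7]
opening: 0.0372
grip_force: 40.0
```

Call:
jog_arm:
  deltas:
    - {"x": 0.0,"y": 0.0,"z": -0.02,"wx": 0.0,"wy": 0.0,"wz": 0.0,"hand": 0.3}
    - {"x": 0.0,"y": 0.0,"z": -0.06,"wx": 0.0,"wy": 0.0,"wz": 0.0,"hand": 0.3}
    - {"x": 0.0,"y": 0.0,"z": -0.13,"wx": 0.0,"wy": 0.0,"wz": 0.0,"hand": 0.3}
    - {"x": 0.0,"y": 0.0,"z": -0.2,"wx": 0.0,"wy": 0.0,"wz": 0.0,"hand": 0.3}
    - {"x": 0.0,"y": 0.0,"z": -0.25,"wx": 0.0,"wy": 0.0,"wz": 0.0,"hand": 0.3}
    - {"x": 0.0,"y": 0.0,"z": -0.25,"wx": 0.0,"wy": 0.0,"wz": 0.0,"hand": 0.3}

```text
t: 13.55
position: [0.5242, 0.2476, 0.1614]
tcp_rot: [0.413, 3.104, 0.004]
contact_force: [1.1, 0.9, -0.6]
opening: 0.0371
grip_force: 40.0
```

```bash
python3 - <<'E'
from h import *
s=r.sense();print(s["joint_positions"].round(2),s["opening"],s["grip_force"],s["contact_force"])
go([.5386,-.2005,.14],down(-.2645+np.pi/2),False)
E
```

```text
[ 0.25  0.54  1.62 -0.    0.98 -1.06] 0.037080004682521046 39.999804811086506 [ 1.13343201  0.88888718 -0.64506883]
dist 0.449 ang 0.6deg xyz [-0.2618 -0.8576  0.0421] w [ 0.0024  0.0064 -0.0001]
```

Call:
jog_arm:
  deltas:
    - {"x": -0.03,"y": -0.09,"z": 0.0,"wx": 0.0,"wy": 0.0,"wz": 0.0,"hand": 0.3}
    - {"x": -0.262,"y": -0.858,"z": 0.0,"wx": 0.0,"wy": 0.0,"wz": 0.0,"hand": 0.3}
    - {"x": -0.262,"y": -0.858,"z": 0.0,"wx": 0.0,"wy": 0.0,"wz": 0.0,"hand": 0.3}
    - {"x": -0.262,"y": -0.858,"z": 0.0,"wx": 0.0,"wy": 0.0,"wz": 0.0,"hand": 0.3}
    - {"x": -0.262,"y": -0.858,"z": 0.0,"wx": 0.0,"wy": 0.0,"wz": 0.0,"hand": 0.3}
    - {"x": -0.262,"y": -0.858,"z": 0.0,"wx": 0.0,"wy": 0.0,"wz": 0.0,"hand": 0.3}
    - {"x": -0.262,"y": -0.858,"z": 0.0,"wx": 0.0,"wy": 0.0,"wz": 0.0,"hand": 0.3}
    - {"x": -0.262,"y": -0.858,"z": 0.0,"wx": 0.0,"wy": 0.0,"wz": 0.0,"hand": 0.3}
    - {"x": -0.262,"y": -0.858,"z": 0.0,"wx": 0.0,"wy": 0.0,"wz": 0.0,"hand": 0.3}
    - {"x": -0.262,"y": -0.858,"z": 0.0,"wx": 0.0,"wy": 0.0,"wz": 0.0,"hand": 0.3}

```text
t: 14.55
position: [0.5366, -0.2082, 0.157]
tcp_rot: [0.424, 3.108, -0.005]
contact_force: [0.1, 0.2, -1.4]
opening: 0.0374
grip_force: 40.0
```

Call:
jog_arm:
  deltas:
    - {"x": 0.0,"y": 0.0,"z": 0.04,"wx": 0.0,"wy": 0.0,"wz": 0.0,"hand": 0.3}
    - {"x": 0.0,"y": 0.0,"z": 0.04,"wx": 0.0,"wy": 0.0,"wz": 0.0,"hand": 0.3}
    - {"x": 0.0,"y": 0.0,"z": 0.04,"wx": 0.0,"wy": 0.0,"wz": 0.0,"hand": 0.3}

```text
t: 14.85
position: [0.5351, -0.2002, 0.1368]
tcp_rot: [-0.414, -3.114, -0.002]
contact_force: [0.8, 1.0, -0.5]
opening: 0.0368
grip_force: 40.0
```

```bash
python3 - <<'E'
from h import *
go([.5386,-.2005,.11],down(-.2645+np.pi/2),False)
E
```

```text
dist 0.027 ang 0.1deg xyz [-0.0069  0.0011  0.0536] w [ 0.0007 -0.0003  0.0001]
```

Call:
jog_arm:
  deltas:
    - {"x": -0.007,"y": 0.001,"z": 0.04,"wx": 0.0,"wy": 0.0,"wz": 0.0,"hand": 0.3}
    - {"x": -0.007,"y": 0.001,"z": 0.08,"wx": 0.0,"wy": 0.0,"wz": 0.0,"hand": 0.3}
    - {"x": -0.007,"y": 0.001,"z": 0.08,"wx": 0.0,"wy": 0.0,"wz": 0.0,"hand": 0.3}
    - {"x": -0.007,"y": 0.001,"z": 0.08,"wx": 0.0,"wy": 0.0,"wz": 0.0,"hand": 0.3}

```text
t: 15.25
position: [0.54, -0.2012, 0.0982]
tcp_rot: [0.413, 3.112, -0.001]
contact_force: [-0.2, 0.1, -0.7]
opening: 0.0374
grip_force: 40.0
```

```bash
python3 - <<'E'
from h import *
print(r.sense()["position"])
a=r.capture("side")[:,:,::-1]; b=r.capture("top")[:,:,::-1]; cv2.imwrite("pics/k_s.png",a);cv2.imwrite("pics/k_t.png",b)
o=np.hstack([cv2.resize(a[270:370,360:440],(480,600),interpolation=cv2.INTER_CUBIC),cv2.resize(b[170:270,425:478],(318,600),interpolation=cv2.INTER_CUBIC)])
cv2.imwrite("pics/g5.png",cv2.convertScaleAbs(o,alpha=1.4))
go([.5386,-.2005,.11],down(-.2645+np.pi/2),False)
E
```

```text
[ 0.53996119 -0.20119069  0.09821664]
dist 0.011 ang 0.3deg xyz [ 0.0046  0.0016 -0.022 ] w [-0.0005  0.0033  0.0003]
```

View pics/g5.png

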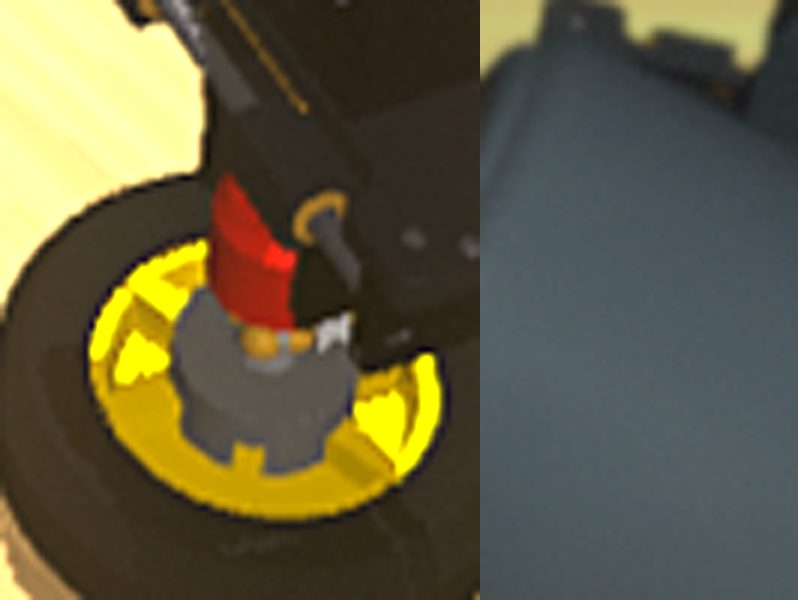

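In the side crop the cap is held above the stud, with its left edge at x≈207 → pixel 394.5 and its lower edge at y≈330 → 325. The arm hides the top view. Next I fit the hub and cap circles by edges in the same camera.

```bash
cat > edge.py <<'E'
from h import *
from scipy.ndimage import map_coordinates
from scipy.optimize import minimize
def circ(n,c,rad,th): return np.array([proj(n,np.array([c[0]+rad*np.cos(t),c[1]+rad*np.sin(t),c[2]])) for t in th])
def score(im,n,c,rad,th):
    a=circ(n,c,rad-.0012,th);b=circ(n,c,rad+.0012,th)
    g=lambda p:np.array([map_coordinates(im[:,:,k],[p[:,1],p[:,0]],order=1) for k in range(3)])
    return np.minimum(np.abs(g(a)-g(b)).sum(0),150).mean()
def best(im,n,c0,rad,th,w=.006):
    im=im.astype(float); gr=np.arange(-w,w+1e-9,.0005); S=np.array([[score(im,n,(c0[0]+dx,c0[1]+dy,c0[2]),rad,th) for dy in gr] for dx in gr])
    top=np.argwhere(S>S.max()*.97); return np.round(np.array(c0[:2])+gr[top].mean(0),4), gr[top].std(0).round(4), S.max()
E
python3 - <<'E'
from edge import *
full=np.linspace(0,2*np.pi,72,endpoint=False)
S0=cv2.imread("pics/side0.png");T0=cv2.imread("pics/top0.png");K=cv2.imread("pics/k_s.png")
for z in(.049,.05,.0513): print("hub z",z,"side",best(S0,"side",(.5386,-.2005,z),.026,full),"top",best(T0,"top",(.5386,-.2005,z),.026,full))
# tyre outer edge on top view, z~.04
print("bore/hub tri now; cap:")
m=cv2.inRange(cv2.cvtColor(K,cv2.COLOR_BGR2HSV),(0,150,60),(8,255,255))[290:335,385:415]
lo=[(385+j,290+np.nonzero(m[:,j])[0].max()) for j in range(30) if m[:,j].any()]; print(lo)
lf=[(385+np.nonzero(m[i])[0].min(),290+i) for i in range(45) if m[i].any()]; print(lf)
E
```

```text
hub z 0.049 side (array([ 0.542 , -0.1982]), array([0.0004, 0.0002]), np.float64(113.2701489918581)) top (array([ 0.539 , -0.1979]), array([0.0006, 0.0011]), np.float64(48.34094548694994))
hub z 0.05 side (array([ 0.5413, -0.1986]), array([0.0002, 0.0004]), np.float64(112.83250584947875)) top (array([ 0.5388, -0.1975]), array([0.0005, 0.001 ]), np.float64(48.671858014556))
hub z 0.0513 side (array([ 0.5407, -0.1992]), array([0.0004, 0.0002]), np.float64(111.37080999594086)) top (array([ 0.5387, -0.1972]), array([0.0006, 0.0009]), np.float64(48.99677707106139))
bore/hub tri now; cap:
[(395, np.int64(318)), (396, np.int64(319)), (397, np.int64(321)), (398, np.int64(321)), (399, np.int64(321)), (400, np.int64(323)), (401, np.int64(323)), (402, np.int64(323)), (403, np.int64(323)), (404, np.int64(323)), (405, np.int64(324)), (406, np.int64(324)), (407, np.int64(324)), (408, np.int64(324)), (409, np.int64(313))]
[(np.int64(397), 299), (np.int64(396), 300), (np.int64(396), 301), (np.int64(396), 302), (np.int64(395), 303), (np.int64(395), 304), (np.int64(395), 305), (np.int64(395), 306), (np.int64(396), 307), (np.int64(395), 308), (np.int64(395), 309), (np.int64(395), 310), (np.int64(395), 311), (np.int64(395), 312), (np.int64(395), 313), (np.int64(395), 314), (np.int64(395), 315), (np.int64(395), 316), (np.int64(395), 317), (np.int64(395), 318), (np.int64(396), 319), (np.int64(397), 320), (np.int64(397), 321), (np.int64(400), 322), (np.int64(400), 323), (np.int64(405), 324)]
```

```bash
cat > capfit.py <<'E'
from edge import *
def capxy(im,zb,c0):
    m=cv2.inRange(cv2.cvtColor(im,cv2.COLOR_BGR2HSV),(0,150,60),(8,255,255)); m[:280]=0; m[345:]=0; m[:,:385]=0; m[:,412:]=0
    cols=[j for j in range(396,408) if m[:,j].any()]; lo=np.array([(j,np.nonzero(m[:,j])[0].max()+.5) for j in cols],float)
    left=np.mean([np.nonzero(m[i])[0].min() for i in range(304,318)])-.5
    th=np.linspace(0,2*np.pi,180)
    def f(v):
        p=circ("side",(v[0],v[1],zb),.019,th); q=p[p[:,1]>p[:,1].mean()]; q=q[np.argsort(q[:,0])]
        return np.r_[np.interp(lo[:,0],q[:,0],q[:,1])-lo[:,1],3*(p[:,0].min()-left)]
    s=least_squares(f,c0,diff_step=1e-3,loss="soft_l1"); return s.x,np.abs(s.fun).mean()
if __name__=="__main__":
    im=cv2.imread("pics/k_s.png")
    for z in(.084,.086,.088): print(z,capxy(im,z,[.54,-.2]))
    print("hub px",proj("side",[.5413,-.1986,.05]),"cap(TCP) predicted px",proj("side",[.54,-.2012,.086]))
E
python3 capfit.py
```

```text
0.084 (array([ 0.54022686, -0.20044134]), np.float64(0.4946097326660755))
0.086 (array([ 0.53904464, -0.20143869]), np.float64(0.49916250345903823))
0.088 (array([ 0.53786254, -0.20243561]), np.float64(0.503685906254851))
hub px [404.05367193 326.96803763] cap(TCP) predicted px [406.71405105 314.61570113]
```

```bash
python3 - <<'E'
from h import *
for i in range(1): go([.5419,-.198,.084],down(-.2645+np.pi/2),False)
print(r.sense()["position"],R.from_rotvec(r.sense()["tcp_rot"]).as_matrix()[:,2].round(4))
E
```

```text
dist 0.016 ang 0.3deg xyz [-0.0002  0.0082  0.03  ] w [-0.0005  0.0033  0.0003]
[ 0.54064896 -0.20188218  0.09902106] [ 0.0046 -0.002  -1.    ]
```

Call:
jog_arm:
  deltas:
    - {"x": -0.001,"y": 0.007,"z": 0.01,"wx": 0.0,"wy": 0.003,"wz": 0.0,"hand": 0.3}
    - {"x": -0.001,"y": 0.007,"z": 0.025,"wx": 0.0,"wy": 0.003,"wz": 0.0,"hand": 0.3}
    - {"x": -0.001,"y": 0.007,"z": 0.025,"wx": 0.0,"wy": 0.003,"wz": 0.0,"hand": 0.3}
    - {"x": -0.001,"y": 0.007,"z": 0.025,"wx": 0.0,"wy": 0.003,"wz": 0.0,"hand": 0.3}

```text
t: 15.75
position: [0.541, -0.1985, 0.085]
tcp_rot: [-0.414, -3.112, -0.0]
contact_force: [0.6, -0.7, -0.0]
opening: 0.0377
grip_force: 40.0
```

```bash
python3 - <<'E'
from capfit import *
P=[]
for i in range(4):
    a=r.capture("side")[:,:,::-1]; s=r.sense(); P.append(s["position"])
P=np.array(P);print(P.round(4),s["contact_force"]); p=P.mean(0); cv2.imwrite("pics/l_s.png",a)
print(capxy(a,p[2]-.0122,[.542,-.198]))
go([.5419,-.198,.08],down(-.2645+np.pi/2),False)
E
```

```text
[[ 0.5412 -0.1986  0.0852]
 [ 0.5413 -0.1987  0.0853]
 [ 0.5414 -0.1988  0.0854]
 [ 0.5414 -0.1988  0.0854]] [ 0.72981369 -0.19838989 -0.58403171]
(array([ 0.5406204 , -0.19948373]), np.float64(0.5858677386610356))
dist 0.005 ang 0.1deg xyz [-0.0006  0.0018  0.0108] w [-0.0002 -0.0009 -0.0003]
```

Call:
jog_arm:
  deltas:
    - {"x": -0.001,"y": 0.0015,"z": 0.004,"wx": 0.0,"wy": 0.0,"wz": 0.0,"hand": 0.3}
    - {"x": -0.001,"y": 0.0015,"z": 0.008,"wx": 0.0,"wy": 0.0,"wz": 0.0,"hand": 0.3}
    - {"x": -0.001,"y": 0.0015,"z": 0.012,"wx": 0.0,"wy": 0.0,"wz": 0.0,"hand": 0.3}
    - {"x": -0.001,"y": 0.0015,"z": 0.014,"wx": 0.0,"wy": 0.0,"wz": 0.0,"hand": 0.3}
    - {"x": -0.001,"y": 0.0015,"z": 0.014,"wx": 0.0,"wy": 0.0,"wz": 0.0,"hand": 0.3}
  squeeze: 55

```text
t: 16.45
position: [0.5421, -0.1982, 0.0782]
tcp_rot: [-0.414, -3.113, 0.0]
contact_force: [-0.6, -0.1, -0.2]
opening: 0.0369
grip_force: 55.0
```

Call:
jog_arm:
  deltas:
    - {"x": 0.0,"y": 0.0,"z": 0.002,"wx": 0.0,"wy": 0.0,"wz": 0.0,"hand": 0.3}
    - {"x": 0.0,"y": 0.0,"z": 0.004,"wx": 0.0,"wy": 0.0,"wz": 0.0,"hand": 0.3}
    - {"x": 0.0,"y": 0.0,"z": 0.004,"wx": 0.0,"wy": 0.0,"wz": 0.0,"hand": 0.3}

```text
t: 16.75
position: [0.5428, -0.1988, 0.0768]
tcp_rot: [0.414, 3.113, -0.002]
contact_force: [0.4, -2.0, 2.7]
opening: 0.0369
grip_force: 55.0
```

Contact begins at the predicted ball height with little side force, so the bore is over the stud. I press on in small steps.

Call:
jog_arm:
  deltas:
    - {"x": 0.0,"y": 0.0,"z": 0.002,"wx": 0.0,"wy": 0.0,"wz": 0.0,"hand": 0.3}
    - {"x": 0.0,"y": 0.0,"z": 0.004,"wx": 0.0,"wy": 0.0,"wz": 0.0,"hand": 0.3}
    - {"x": 0.0,"y": 0.0,"z": 0.004,"wx": 0.0,"wy": 0.0,"wz": 0.0,"hand": 0.3}

```text
t: 17.05
position: [0.5432, -0.199, 0.0761]
tcp_rot: [0.414, 3.112, -0.003]
contact_force: [0.0, -1.2, 9.4]
opening: 0.0372
grip_force: 55.0
```

Call:
jog_arm:
  deltas:
    - {"x": 0.0,"y": 0.0,"z": 0.002,"wx": 0.0,"wy": 0.0,"wz": 0.0,"hand": 0.3}
    - {"x": 0.0,"y": 0.0,"z": 0.004,"wx": 0.0,"wy": 0.0,"wz": 0.0,"hand": 0.3}
    - {"x": 0.0,"y": 0.0,"z": 0.004,"wx": 0.0,"wy": 0.0,"wz": 0.0,"hand": 0.3}

```text
t: 17.35
position: [0.5432, -0.1991, 0.0742]
tcp_rot: [0.414, 3.112, -0.003]
contact_force: [0.1, -1.4, 9.2]
opening: 0.0371
grip_force: 55.0
```

Call:
jog_arm:
  deltas:
    - {"x": 0.0,"y": 0.0,"z": 0.003,"wx": 0.0,"wy": 0.0,"wz": 0.0,"hand": 0.3}
    - {"x": 0.0,"y": 0.0,"z": 0.006,"wx": 0.0,"wy": 0.0,"wz": 0.0,"hand": 0.3}
    - {"x": 0.0,"y": 0.0,"z": 0.009,"wx": 0.0,"wy": 0.0,"wz": 0.0,"hand": 0.3}
    - {"x": 0.0,"y": 0.0,"z": 0.012,"wx": 0.0,"wy": 0.0,"wz": 0.0,"hand": 0.3}
    - {"x": 0.0,"y": 0.0,"z": 0.015,"wx": 0.0,"wy": 0.0,"wz": 0.0,"hand": 0.3}
    - {"x": 0.0,"y": 0.0,"z": 0.015,"wx": 0.0,"wy": 0.0,"wz": 0.0,"hand": 0.3}

```text
t: 17.95
position: [0.5422, -0.1984, 0.0641]
tcp_rot: [-0.415, -3.113, 0.0]
contact_force: [3.9, -3.9, -4.7]
opening: 0.0372
grip_force: 55.0
```

Call:
jog_arm:
  deltas:
    - {"x": 0.0,"y": 0.0,"z": 0.003,"wx": 0.0,"wy": 0.0,"wz": 0.0,"hand": 0.3}
    - {"x": 0.0,"y": 0.0,"z": 0.006,"wx": 0.0,"wy": 0.0,"wz": 0.0,"hand": 0.3}
    - {"x": 0.0,"y": 0.0,"z": 0.008,"wx": 0.0,"wy": 0.0,"wz": 0.0,"hand": 0.3}
    - {"x": 0.0,"y": 0.0,"z": 0.008,"wx": 0.0,"wy": 0.0,"wz": 0.0,"hand": 0.3}

```text
t: 18.35
position: [0.5423, -0.1983, 0.0626]
tcp_rot: [-0.415, -3.114, 0.001]
contact_force: [-0.7, -1.3, 9.9]
opening: 0.037
grip_force: 55.0
```

Call:
jog_arm:
  deltas:
    - {"x": 0.0,"y": 0.0,"z": 0.002,"wx": 0.0,"wy": 0.0,"wz": 0.0,"hand": 0.3}
    - {"x": 0.0,"y": 0.0,"z": 0.004,"wx": 0.0,"wy": 0.0,"wz": 0.0,"hand": 0.3}
    - {"x": 0.0,"y": 0.0,"z": 0.004,"wx": 0.0,"wy": 0.0,"wz": 0.0,"hand": 0.3}
    - {"x": 0.0,"y": 0.0,"z": 0.004,"wx": 0.0,"wy": 0.0,"wz": 0.0,"hand": 0.3}

```text
t: 18.75
position: [0.5423, -0.1983, 0.0626]
tcp_rot: [0.414, 3.114, -0.002]
contact_force: [-3.6, 0.1, 22.2]
opening: 0.0369
grip_force: 55.0
```

```bash
python3 - <<'E'
from h import *
a=r.capture("side")[:,:,::-1]; s=r.sense(); print(s["position"],s["contact_force"],s["grip_force"])
cv2.imwrite("pics/g6.png",cv2.convertScaleAbs(np.hstack([cv2.resize(a[270:370,360:440],(480,600),interpolation=cv2.INTER_CUBIC),cv2.resize(a[130:380,200:430],(320,348)) if 0 else cv2.copyMakeBorder(cv2.resize(a[130:380,200:430],(320,348)),0,252,0,0,cv2.BORDER_CONSTANT)]),alpha=1.4))
E
```

```text
[ 0.54234058 -0.19829903  0.06257033] [-3.90685477  0.333584   22.80593861] 55.00736671965569
```

View pics/g6.png

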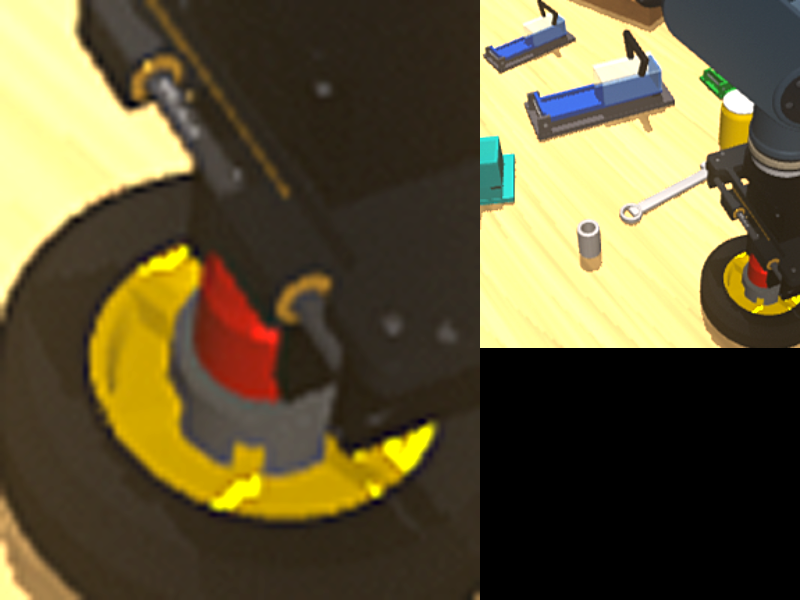

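The crop shows the cap flush on the grey hub (lower edge at about (270,400)), the bin level, and the socket, can and wrench undisturbed. The press is steady at about 22 N with no further travel, so I hand it in.

```bash
python3 -c "
from workcell import r
print(r.close_job())"
```

```text
the job is handed in; nothing more can be done
None
```

The job is handed in at about 19 s: I tilted the bin to about 35° and lowered it gently back to level, then snapped the red cap onto the stud. It sits flush on the hub, with the fingers still gripping it and pushing down at about 22 N; the socket, can and wrench look undisturbed.

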